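Feed one block to the pick-up stop

ROBOT

A 6-joint arm with a two-finger parallel gripper is mounted at the origin on the work surface. World frame = base frame: x ahead of the robot, y to its left, z up, the work surface at z = 0. Lengths are in mm, angles in rad, forces in N, time in s.
With the tool pointing down it reaches from about 300 to 850 mm from the base axis. Payload 4.2 kg.
Tool frame: the origin (TCP) lies between the finger pads; the fingertips stand 19 mm ahead of it and the grasp point (between the pads) is the TCP; y points along the fingers, z is the direction in which the jaws open and shut, and the axes are right-handed (so a half turn about y gives the same grasp; the last joint's range is limited). The gripper opens to 91 mm and grips with 3 to 60 N. Pads are 32 mm wide; open, the fingers measure 118 mm over their backs; the gripper's body (76 mm by 178 mm) begins 60 mm behind the grasp point.
Start: joints at [-1.133, 0.32, 1.565, -0, 1.257, -0.02], TCP at [254.141, -515.804, 232.976] pointing down, gripper open.
Joint ranges: [-3.11, 3.11], [-0.84, 2.01], [0.21, 2.61], [-1.34, 4.49], [0.05, 2.63], [-2.56, 2.56]. Speed limits (rad/s): [2.57, 2.57, 3.14, 3.14, 3.14, 3.14].

INTERFACE

Orientations are given as a rotation vector (axis times angle).
In Python, from workcell import bot, cams, job gives the robot as it stands.
- The arm moves only by the tool jog_arm, never from a script. Its argument "rows" is a list of rows, each an object of numbers: "x", "y", "z": the shift along the tool's x, y, z in m; "rx", "ry", "rz": the turn, a rotation vector about the tool's x, y, z in rad; "claw": the opening in per cent of the stroke, from 0 (shut) to 100 (fully open). In form: [{"x": .., "y": .., "z": .., "rx": .., "ry": .., "rz": .., "claw": ..}, ...]. A call has 1 to 10 rows; each row shifts and turns the pose as measured when the row begins, along the tool's axes as they then stand; what a row does not reach is not made up. A row lasts 1/12 s, in which the tool goes at most 41.7 mm and 7.16 degrees, less where a joint would pass 70% of its speed; a pose out of reach is approached as far as the arm can. A call with a gripper value outside its range is refused whole. The fingers move at their own pace and stop on an object; "newtons" is the grip in N (left out, the last holds). Time passes only in rows, so rows that do not move let the fingers close. It gives the time, the measured TCP pose, the force and the opening at its end, in the units of the state.
- bot.read_state(): the state, without advancing time (a new reading comes with each control period).
- cams.read_camera(name): name is "scene" or "top"; returns the picture (384x512x3 uint8, blue, green, red); there is no depth.
- cams.camera_model(name): a dict with "vertical_fov" (degrees; the focal length in pixels is half the picture's height over the tangent of half this angle, whatever the lens; pixels are square), "cx", "cy" (the principal point, pixels), "k1" (the pictures are not rectified: a ray, as slopes to the right and down, at radius r is drawn at 1 + k1 r^2 times it, then the intrinsics apply), "origin" and "orientation" of the camera in the world. Camera axes: x right, y down, z forward; pixel columns grow to the right and rows downward; lengths in mm; the calibration is good to about 2 mm. A picture is of the moment at which its call begins. camera_model takes no time and is no camera call.
- job.hand_in(): hands the job in, once; it reports no verdict.
Trained networks look in the newest picture that a camera, given by its name, has taken for a name from the list of things; names that differ only in an ending like _2 or _b are one class to them, and where a whole thing is asked for, a point or a joint stands for the part that bears it (a point fixed in the world has none). Each returns a list of dicts, best first, with "conf" (0 to 1); they miss things now and then, are a little off and sometimes report something else, mostly with a low value. They report only what shows in the picture. A call takes as long as a camera call.
- cams.cut_out(query, camera): "pixels" (384x512 bool, what is visible of it) and "rect" ([left, top, right, bottom] in pixels, round what is visible of it).
The state is a dict: "t": time; "qpos": joint angles; "dq": joint speeds; "tau": joint torques, N m; "ee_pos": TCP position; "tool_rot": TCP orientation; "contact_force": force on the tool from outside, world axes, zero at the start; "ft_torque": the same for the moment, N m; "gripper_width": opening from 0.0 (shut) to 1.0 (fully open).
Only numpy, scipy, OpenCV 4.12 (cv2) and the standard library are available. Lean on these libraries where they do the work, as an engineer would, in place of code of your own. Each camera call takes 0.05 s, during which the arm holds its last target. There are 200 camera calls.

TASK

Press the blue plunger of the block feeder all the way down once and let it come back up, so that a single wooden block is pushed out on to the track. Then push that block along the track with the fingertips, without gripping or lifting it, until it rests square against the green pick-up stop. Leave the other blocks in the magazine and do not disturb the other things on the desk.

Things in the scene. Friction and masses are not known exactly. Their poses are not given: they have to be found in the camera images.
- feeder: hand-operated gravity feeder for wooden blocks, fixed to the desk. Origin: on the desk under the magazine's centre; x is the way blocks are ejected, y along the track, z up. Magazine: x within 20.5 mm, y within 45.5 mm, 92 mm high with its blocks. Gear frame and slide behind it: x down to -150 mm, y within 56 mm, 114 mm high but for the plunger. Its flat floor and track lie 12 mm above the desk
- plunger (a joint): plunger travel in m: 0 = up, 0.030 = right down at a hard stop. A spring returns it: about 6 N to start, 13 N at the bottom, plus a little friction. Through a gear the ejector slide moves forward 2.67 times as far (80 mm) and pushes the bottom block on to the track; every full stroke ejects one block
- plunger_top (a point): centre of the top of the plunger's blue palm button (diameter 44 mm, flat in the middle 30 mm), 154 mm above the desk when up; moves straight down with it. Same axes as feeder
- outlet (a point): point on the track floor, at mid-width, straight in front of the magazine (77 mm ahead of feeder; same axes). The track is 35 mm wide (x -17.5 to 17.5 mm from here), y -200 to 200 mm, between a steel fence 6 mm high on the far side and guides 4 mm high on the magazine side; the guides leave a gap for the block to come out: they start 46 mm either side with a flared lead-in and are straight beyond 66 mm
- green_stop_mid (a point): green pick-up stop, clamped across one end of the track (green and red may be at either end, 131 to 171 mm from the middle). 12 mm thick along y (the track): its face is 6 mm from this point towards the track's middle. It stands 18 mm above the track floor; this point is at mid-width of the track, 10 mm above its floor. Same axes as feeder
- red_stop_mid (a point): red reject stop at the other end of the track, same shape and axes as the green one
- block_a_mid (a point): centre of the bottom block in the magazine at the start, the one that is ejected: plain wooden block, 80 mm along y, 30 mm along x, 20 mm high, about 24 g
- block_b_mid (a point): centre of the second block from the bottom: plain wooden block, 80 mm along y, 30 mm along x, 20 mm high, about 24 g
- block_c_mid (a point): centre of the third block: plain wooden block, 80 mm along y, 30 mm along x, 20 mm high, about 24 g
- block_d_mid (a point): centre of the top block: plain wooden block, 80 mm along y, 30 mm along x, 20 mm high, about 24 g
- spare_block: spare wooden block like the others (80 x 30 x 20 mm) lying on the desk beside the feeder; origin at the centre of its underside - to be left alone
- tape_measure: yellow tape measure, 62 x 34 x 60 mm, standing on the desk beside the feeder; origin at the centre of its underside - to be left alone
- tower: small sample tower of crossed wooden blocks glued together, 80 x 80 x 120 mm; origin at the centre of its underside - to be left alone
- flask: black drinking flask, diameter 74 mm, 250 mm tall; origin at the centre of its underside - to be left alone
- phone: black phone lying flat, 150 x 75 x 9 mm; origin at the centre of its underside - to be left alone
- screwdriver: orange-handled screwdriver, 190 mm long, lying along its x axis; origin at the centre of its underside (middle of its length, about) - to be left alone
- mouse: black computer mouse, 105 x 62 x 32 mm, on a 3 mm grey mouse pad; origin at the centre of its underside - to be left alone

How it is judged:
By the outcome, as a careful person would: the job done as asked, in the order asked, and still so for the second after the job is handed in, with the robot touching nothing.
It also fails if it takes over 43 s, if anything falls off the work surface, if the arm or the gripper's body presses on something with over 40 N, if the wrist force passes 120 N, or if a joint passes its speed limit or range.

## Working session

There is one attempt and no reset: what is moved stays moved. The work goes in short steps, Python scripts to look and compute and a tool call to move; the robot and the scene stay as the last step left them, time stands still between calls to the robot, and variables do not carry over. Pictures are saved under pics/ and viewed, about 8 in all and at most 12, crops included, and the job is handed in when it is done.

Besides the shell and the picture viewer there is one more tool, called as name([rows], argument=value, ...), one row to a line, values as JSON. jog_arm: Moves the arm, as the interface text tells. Its arguments: {"type":"object","properties":{"rows":{"type":"array","items":{"type":"object","properties":{"x":{"type":"number"},"y":{"type":"number"},"z":{"type":"number"},"rx":{"type":"number"},"ry":{"type":"number"},"rz":{"type":"number"},"claw":{"type":"number"}}}},"newtons":{"type":"number"}},"required":["rows"]}

```bash
mkdir -p pics
cat > h.py <<'E'
import numpy as np, cv2
from scipy.spatial.transform import Rotation as R
from workcell import bot,cams,job
E
python3 - <<'E'
from h import *
s=bot.read_state(); print({k:np.round(v,3) for k,v in s.items()})
for n in("scene","top"):
    print(n,cams.camera_model(n)); im=cams.read_camera(n); cv2.imwrite(f"pics/{n}0.png",im)
    for q in("feeder","plunger_top","plunger","green_stop_mid","red_stop_mid","block_a_mid","spare_block","tower","flask","tape_measure"):
        for d in cams.cut_out(q,n)[:2]:
            ys,xs=np.nonzero(d["pixels"]); print(q,round(d["conf"],2),np.round(d["rect"]),xs.mean().round(1),ys.mean().round(1),len(xs))
E
```

```text
{'t': np.float64(0.0), 'qpos': array([-1.133,  0.32 ,  1.566,  0.   ,  1.257, -0.02 ]), 'dq': array([ 0.003, -0.   ,  0.002, -0.001, -0.001, -0.   ]), 'tau': array([ 2.0000e-03, -4.1245e+01, -2.3198e+01,  7.3000e-02,  4.6000e-02,
       -0.0000e+00]), 'ee_pos': array([ 253.924, -515.369,  232.112]), 'tool_rot': array([-0.459,  1.969, -1.965]), 'contact_force': array([0.26 , 0.275, 0.175]), 'ft_torque': array([0.069, 0.005, 0.005]), 'gripper_width': np.float64(1.0)}
scene {'vertical_fov': 42.994404963074125, 'cx': 255.03166875755466, 'cy': 185.0368993889704, 'k1': 0.040507212207447324, 'origin': array([1253.54152675,  -39.83641843, 1307.87889322]), 'orientation': array([-1.8690089 , -1.93124468,  0.54835812])}
feeder 0.8 [189. 162. 329. 253.] 258.2 221.7 4576
feeder 0.7 [250. 165. 265. 179.] 257.2 170.3 129
plunger_top 0.73 [252. 165. 266. 180.] 257.6 170.2 154
plunger_top 0.34 [191. 166. 326. 250.] 257.9 221.7 4672
plunger 0.6 [247. 164. 265. 189.] 256.9 171.2 150
green_stop_mid 0.48 [213. 234. 215. 256.] 212.8 243.4 97
block_a_mid 0.69 [248. 164. 265. 180.] 257.2 170.4 135
block_a_m
[... 480 characters left out ...]
0184, -0.17112858])}
feeder 0.91 [194. 145. 310. 223.] 254.2 175.9 3542
feeder 0.57 [342. 236. 349. 262.] 343.2 249.5 158
plunger_top 0.73 [194. 146. 310. 222.] 254.3 176.4 3308
plunger_top 0.49 [250. 184. 267. 200.] 256.8 191.3 148
plunger 0.64 [250. 187. 262. 200.] 256.8 192.6 158
green_stop_mid 0.6 [286. 140. 292. 158.] 289.7 149.2 66
red_stop_mid 0.65 [214. 150. 215. 167.] 213.9 158.0 62
spare_block 0.67 [206. 195. 235. 208.] 219.8 200.9 236
tower 0.77 [ 93. 179. 137. 215.] 114.0 197.4 984
tower 0.51 [214. 151. 216. 166.] 213.8 157.4 57
flask 0.71 [110. 133. 149. 170.] 129.1 153.0 828
flask 0.62 [242. 166. 268. 181.] 254.5 174.0 222
tape_measure 0.56 [289. 178. 302. 200.] 294.5 189.7 219
```

Run:
```python
import cv2,numpy as np
a=cv2.imread("pics/scene0.png")[150:270,170:340]; b=cv2.imread("pics/top0.png")[125:245,170:340]
cv2.imwrite("pics/c0.png",cv2.resize(np.vstack([a,b])[:,:],None,fx=2.5,fy=2.5,interpolation=cv2.INTER_CUBIC))
A=cv2.imread("pics/scene0.png");B=cv2.imread("pics/top0.png")
cv2.imwrite("pics/f0.png",cv2.resize(np.hstack([A,B]),(800,300)))
```

```text
(no output)
```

View pics/c0.png

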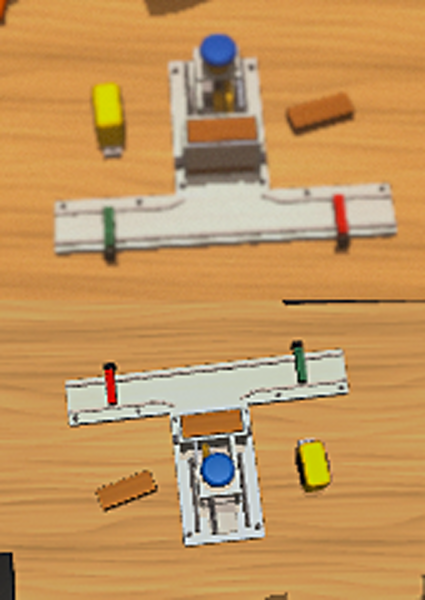

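View pics/f0.png

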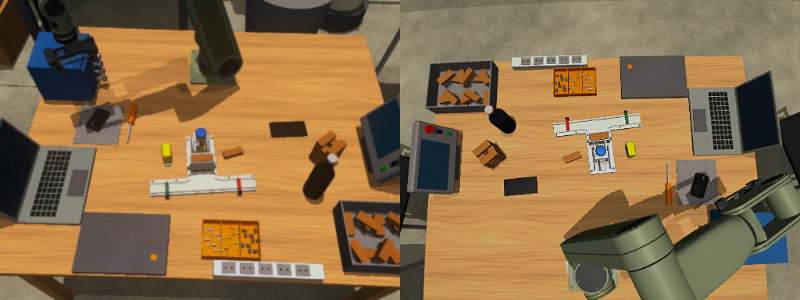

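```bash
cat >> h.py <<'E'
from scipy.optimize import least_squares
def proj(n,P):
    m=cams.camera_model(n); f=192/np.tan(np.radians(m["vertical_fov"])/2)
    c=(np.atleast_2d(P)-m["origin"])@R.from_rotvec(m["orientation"]).as_matrix()
    u=c[:,:2]/c[:,2:]; r2=(u**2).sum(1,keepdims=True)
    return u*(1+m["k1"]*r2)*f+[m["cx"],m["cy"]]
def tri(uv):
    return least_squares(lambda p:np.concatenate([proj(n,p)[0]-v for n,v in uv.items()]),[500,-50,50]).x
def onz(n,uv,z):
    return np.r_[least_squares(lambda p:proj(n,[p[0],p[1],z])[0]-uv,[500,-50]).x,z]
COL={"green":((45,60,20),(90,255,160)),"red":((172,120,60),(180,255,255)),"blue":((100,120,40),(125,255,255)),"wood":((3,110,90),(12,255,255))}
def seg(im,c,box):
    x0,y0,x1,y1=box; h=cv2.cvtColor(im,cv2.COLOR_BGR2HSV)[y0:y1,x0:x1]
    k,l,st,ce=cv2.connectedComponentsWithStats(cv2.inRange(h,*map(np.array,COL[c])))
    i=1+np.argmax(st[1:,4]); pts=np.argwhere(l==i)[:,::-1]+[x0,y0]
    return ce[i]+[x0,y0],st[i,4],cv2.minAreaRect(pts.astype(np.float32))
E
python3 - <<'E'
from h import *
bx={"scene":{"green":(205,225,222,258),"red":(298,222,315,252),"blue":(244,160,272,182),"wood":(240,190,280,208)},
"top":{"green":(282,135,298,160),"red":(207,143,222,170),"blue":(244,178,270,202),"wood":(238,160,272,182)}}
for c in COL:
    d={}
    for n in bx:
        im=cv2.imread(f"pics/{n}0.png"); ce,a,r=seg(im,c,bx[n][c]); d[n]=ce; print(c,n,ce.round(1),a,np.round(r[0],1),np.round(r[1],1),round(r[2],1))
    p=tri(d); print("  tri",p.round(1),[ (proj(n,p)[0]-d[n]).round(2) for n in d])
for n in bx:
    im=cv2.imread(f"pics/{n}0.png"); h=cv2.cvtColor(im,cv2.COLOR_BGR2HSV)
    m=cv2.inRange(h,(0,0,110),(180,60,255)); x0,y0,x1,y1=(180,210,340,262) if n=="scene" else (190,130,315,230)
    q=np.zeros_like(m); q[y0:y1,x0:x1]=m[y0:y1,x0:x1]
    cv2.imwrite(f"pics/m_{n}.png",q)
    cs=max(cv2.findContours(q,0,2)[0],key=cv2.contourArea); print(n,cv2.approxPolyDP(cs,2.0,True)[:,0].tolist())
E
```

```text
green scene [213.3 240.4] 52 [213.5 240. ] [14.  3.] 90.0
green top [289.6 150.2] 46 [289.5 150.1] [12.4  3.5] 81.9
  tri [ 635.5 -164.3   25.1] [array([0.01, 0.  ]), array([ 0.01, -0.  ])]Traceback (most recent call last):
  File "<stdin>", line 7, in <module>
  File "h.py", line 18, in seg
    i=1+np.argmax(st[1:,4]); pts=np.argwhere(l==i)[:,::-1]+[x0,y0]
        ~~~~~~~~~^^^^^^^^^^
    return _wrapfunc(a, 'argmax', axis=axis, out=out, **kwds)
    return bound(*args, **kwds)
ValueError: attempt to get argmax of an empty sequence
```

Red hue probably sits near 0; widen it.

```bash
sed -i 's/"red":((172,120,60),(180,255,255))/"red":((0,190,60),(4,255,255))/' h.py
cat > m.py <<'E'
from h import *
bx={"scene":{"green":(205,225,222,258),"red":(298,222,315,252),"blue":(244,160,272,182),"wood":(240,190,280,208)},
"top":{"green":(282,135,298,160),"red":(207,143,222,170),"blue":(244,178,270,202),"wood":(238,160,272,182)}}
im=cv2.imread("pics/top0.png"); print(cv2.cvtColor(im,cv2.COLOR_BGR2HSV)[154:162,211:218].tolist()[::3]); 
for c in COL:
  try:
    d={}
    for n in bx:
        im=cv2.imread(f"pics/{n}0.png"); ce,a,r=seg(im,c,bx[n][c]); d[n]=ce; print(c,n,ce.round(1),a,np.round(r[0],1),np.round(r[1],1),round(r[2],1))
    p=tri(d); print("  tri",p.round(1),[ (proj(n,p)[0]-d[n]).round(2) for n in d])
  except ValueError as e: print(c,e)
for n in bx:
    im=cv2.imread(f"pics/{n}0.png"); h=cv2.cvtColor(im,cv2.COLOR_BGR2HSV)
    m=cv2.inRange(h,(0,0,110),(180,60,255)); x0,y0,x1,y1=(180,210,340,262) if n=="scene" else (190,130,315,230)
    q=np.zeros_like(m); q[y0:y1,x0:x1]=m[y0:y1,x0:x1]
    cs=max(cv2.findContours(q,0,2)[0],key=cv2.contourArea); print(n,cv2.approxPolyDP(cs,2.0,True)[:,0].tolist())
E
python3 m.py
```

```text
[[[19, 144, 193], [0, 255, 134], [2, 255, 170], [2, 255, 224], [4, 255, 84], [17, 161, 211], [16, 173, 203]], [[30, 14, 203], [1, 162, 157], [2, 255, 214], [1, 255, 217], [2, 255, 164], [84, 42, 84], [11, 30, 69]], [[57, 23, 224], [26, 21, 98], [0, 255, 212], [2, 255, 213], [2, 254, 215], [64, 18, 114], [58, 19, 228]]]
green scene [213.3 240.4] 52 [213.5 240. ] [14.  3.] 90.0
green top [289.6 150.2] 46 [289.5 150.1] [12.4  3.5] 81.9
  tri [ 635.5 -164.3   25.1] [array([0.01, 0.  ]), array([ 0.01, -0.  ])]
red scene [305.6 235.1] 45 [305.6 235. ] [14.3  3. ] 81.9
red top [213.8 159.1] 40 [213.9 159. ] [12.3  3.2] 84.8
  tri [609.1 104.1  25.4] [array([ 0.01, -0.  ]), array([ 0.01, -0.  ])]
blue scene [256.8 169.6] 125 [257.  169.5] [11. 12.] 90.0
blue top [256.6 192.5] 144 [256.5 192.5] [12.7 12.7] 45.0
  tri [464.6 -44.5 145.5] [array([-0.03, -0.  ]), array([-0.03,  0.  ])]
wood scene [269.7 204.7] 6 [270.  204.5] [1. 4.] 90.0
wood top [266. 173.] 1 [266. 173.] [0. 0.] 0.0
  tri [541.9 -35.5  79.6] [array([-10.85,  -0.24]), array([-12.49,   0.32])]
scene [[327, 237], [324, 224], [278, 226], [275, 215], [273, 220], [244, 221], [242, 217], [237, 229], [193, 231], [192, 250], [211, 249], [212, 232], [215, 233], [216, 248], [303, 244], [301, 230], [304, 226], [308, 228], [310, 243], [325, 243]]
top [[306, 145], [291, 146], [291, 159], [288, 157], [287, 147], [216, 155], [221, 157], [216, 158], [216, 167], [212, 166], [211, 156], [197, 157], [197, 171], [201, 174], [237, 169], [241, 181], [248, 183], [244, 186], [240, 183], [244, 222], [275, 219], [268, 166], [308, 161]]
```

Run:
```python
from h import *
d={"top":np.array([254.8,174.4]),"scene":np.array([258.8,201.6])}
print(tri(d).round(1),onz("top",d["top"],92).round(1),onz("scene",d["scene"],92).round(1))
print("plunger@154", onz("top",[256.6,192.5],152).round(1),onz("scene",[256.8,169.6],150).round(1))
# model fit: pose X,Y,yaw + px,g,r
o={"green":([213.5,240.2],[289.6,150.1],25),"red":([305.6,235.1],[213.9,159],25),"blue":([256.8,169.6],[256.6,192.5],150),"blk":(d["scene"],d["top"],92)}
def pts(v):
    X,Y,a,px,g,r=v; Rm=np.array([[np.cos(a),-np.sin(a)],[np.sin(a),np.cos(a)]])
    L={"green":(77,g),"red":(77,r),"blue":(px,0),"blk":(0,0)}
    return {k:np.r_[[X,Y]+Rm@L[k],o[k][2]] for k in o}
def f(v):
    p=pts(v); return np.concatenate([np.r_[proj("scene",p[k])[0]-o[k][0],proj("top",p[k])[0]-o[k][1]] for k in o])
s=least_squares(f,[540,-40,.1,-80,-135,135]); print(s.x.round(3)); print(s.fun.reshape(-1,4).round(2)); print(pts(s.x))
X,Y,a=s.x[:3]
# predicted track corners at z=12..18
Rm=np.array([[np.cos(a),-np.sin(a)],[np.sin(a),np.cos(a)]])
for l in((77-17.5,-200),(77-17.5,200),(77+17.5,-200),(77+17.5,200)):
    P=np.r_[[X,Y]+Rm@l,14]; print(l,P.round(0),proj("scene",P).round(0),proj("top",P).round(0))
```

```text
[536.5 -37.6  86.6] [535.2 -39.9  92. ] [539.6 -35.9  92. ]
plunger@154 [463.4 -44.7 152. ] [467.5 -44.5 150. ]
[ 5.42816e+02 -3.70890e+01  9.70000e-02 -7.76940e+01 -1.35263e+02
  1.34116e+02]
[[-0.11 -0.69  0.02  0.96]
 [-0.11 -0.74  0.02  0.87]
 [-0.03 -0.59 -0.02 -0.55]
 [-0.45  0.94 -0.88 -2.21]]
{'green': array([ 632.5655766 , -164.25102559,   25.        ]), 'red': array([606.45285908, 103.85994705,  25.        ]), 'blue': array([465.48772554, -44.62022806, 150.        ]), 'blk': array([542.81624632, -37.08880255,  92.        ])}
(59.5, -200) [ 621. -230.   14.] [[191. 237.]] [[308. 155.]]
(59.5, 200) [583. 168.  14.] [[326. 230.]] [[196. 168.]]
(94.5, -200) [ 656. -227.   14.] [[191. 248.]] [[307. 145.]]
(94.5, 200) [617. 171.  14.] [[328. 240.]] [[196. 158.]]
```

```bash
cat >> h.py <<'E'
YAW=0.097; F0=np.array([542.8,-37.1])
def fe(x,y): c,s=np.cos(YAW),np.sin(YAW); return F0+[c*x-s*y,s*x+c*y]
def rel(xyz):
    s=bot.read_state(); M=R.from_rotvec(s["tool_rot"]).as_matrix()
    ty=np.array([0,0,-1.]); tz=np.array([-np.sin(YAW),np.cos(YAW),0])
    if M[:,2]@tz<0: tz=-tz
    T=np.c_[np.cross(ty,tz),ty,tz]
    print("pos",s["ee_pos"].round(1),"F",s["contact_force"].round(1),"axes",M.round(3).tolist(),"w",s["gripper_width"].round(2),"t",round(s["t"],2))
    print("turn",R.from_matrix(M.T@T).as_rotvec().round(4)); d=np.array(xyz)-s["ee_pos"]
    print("world d",d.round(1)," tool now",(M.T@d/1000).round(4)," tool squared",(T.T@d/1000).round(4))
E
python3 -c "
from h import *
rel([464.6,-44.6,215])"
```

```text
Traceback (most recent call last):
  File "h.py", line 27, in rel
    print("pos",s["ee_pos"].round(1),"F",s["contact_force"].round(1),"axes",M.round(3).tolist(),"w",s["gripper_width"].round(2),"t",round(s["t"],2))
                                                                                                    ^^^^^^^^^^^^^^^^^^^^^^^^
AttributeError: 'float' object has no attribute 'round'
```

```bash
sed -i 's/s\["gripper_width"\].round(2)/round(s["gripper_width"],2)/' h.py
python3 -c "
from h import *
rel([464.6,-44.6,215])"
```

```text
pos [ 254.1 -515.8  233. ] F [ 0.1  1.  -0.4] axes [[-0.897, -0.0, 0.442], [-0.442, -0.0, -0.897], [0.0, -1.0, 0.0]] w 1.0 t 1.1
turn [-0.      0.3608  0.    ]
world d [210.5 471.2 -18. ]  tool now [-0.3971  0.018  -0.3296]  tool squared [-0.2551  0.018  -0.4486]
```

jog_arm([
  {"ry": 0.12,"claw": 0},
  {"ry": 0.12,"claw": 0},
  {"ry": 0.12,"claw": 0},
  {"x": -0.0196,"z": -0.0345},
  {"x": -0.0196,"z": -0.0345},
  {"x": -0.0196,"z": -0.0345},
  {"x": -0.0196,"z": -0.0345},
  {"x": -0.0196,"z": -0.0345},
  {"x": -0.0196,"z": -0.0345},
  {"x": -0.0196,"z": -0.0345},
], newtons=20)

```text
invalid input
```

```bash
python3 -c "
from h import *
rel([464.6,-44.6,215])"
```

```text
pos [ 254.1 -515.8  233. ] F [ 0.1  1.  -0.4] axes [[-0.897, -0.0, 0.442], [-0.442, -0.0, -0.897], [0.0, -1.0, 0.0]] w 1.0 t 1.1
turn [-0.      0.3608  0.    ]
world d [210.5 471.2 -18. ]  tool now [-0.3971  0.018  -0.3296]  tool squared [-0.2551  0.018  -0.4486]
```

jog_arm([
  {"x": 0,"y": 0,"z": 0,"rx": 0,"ry": 0.12,"rz": 0,"claw": 0},
  {"x": 0,"y": 0,"z": 0,"rx": 0,"ry": 0.12,"rz": 0,"claw": 0},
  {"x": 0,"y": 0,"z": 0,"rx": 0,"ry": 0.12,"rz": 0,"claw": 0},
  {"x": -0.0196,"y": 0,"z": -0.0345,"rx": 0,"ry": 0,"rz": 0,"claw": 0},
  {"x": -0.0196,"y": 0,"z": -0.0345,"rx": 0,"ry": 0,"rz": 0,"claw": 0},
  {"x": -0.0196,"y": 0,"z": -0.0345,"rx": 0,"ry": 0,"rz": 0,"claw": 0},
  {"x": -0.0196,"y": 0,"z": -0.0345,"rx": 0,"ry": 0,"rz": 0,"claw": 0},
  {"x": -0.0196,"y": 0,"z": -0.0345,"rx": 0,"ry": 0,"rz": 0,"claw": 0},
  {"x": -0.0196,"y": 0,"z": -0.0345,"rx": 0,"ry": 0,"rz": 0,"claw": 0},
], newtons=20)

```text
t: 1.85
ee_pos: [355.9, -300.2, 231.2]
tool_rot: [-0.072, 2.182, -2.193]
contact_force: [0.9, -0.1, -0.2]
gripper_width: 0.372
```

```bash
python3 -c "
from h import *
rel([464.6,-44.6,215])"
```

```text
pos [ 355.9 -300.2  231.2] F [ 0.9 -0.1 -0.2] axes [[-0.998, 0.001, 0.066], [-0.066, -0.005, -0.998], [-0.0, -1.0, 0.005]] w 0.37 t 1.85
turn [-0.0049 -0.0306 -0.0003]
world d [108.7 255.6 -16.2]  tool now [-0.1254  0.015  -0.2479]  tool squared [-0.1329  0.0162 -0.2439]
```

jog_arm([
  {"x": -0.018,"y": 0,"z": -0.035,"rx": 0,"ry": -0.03,"rz": 0,"claw": 0},
  {"x": -0.019,"y": 0,"z": -0.035,"rx": 0,"ry": 0,"rz": 0,"claw": 0},
  {"x": -0.019,"y": 0,"z": -0.035,"rx": 0,"ry": 0,"rz": 0,"claw": 0},
  {"x": -0.019,"y": 0,"z": -0.035,"rx": 0,"ry": 0,"rz": 0,"claw": 0},
  {"x": -0.019,"y": 0,"z": -0.035,"rx": 0,"ry": 0,"rz": 0,"claw": 0},
  {"x": -0.019,"y": 0,"z": -0.035,"rx": 0,"ry": 0,"rz": 0,"claw": 0},
  {"x": -0.019,"y": 0.005,"z": -0.033,"rx": 0,"ry": 0,"rz": 0,"claw": 0},
  {"x": 0,"y": 0,"z": 0,"rx": 0,"ry": 0,"rz": 0,"claw": 0},
])

```text
t: 2.52
ee_pos: [470.3, -27.6, 227.3]
tool_rot: [-0.101, 2.16, -2.17]
contact_force: [-0.1, 0.3, -0.5]
gripper_width: 0.005
```

```bash
python3 -c "
from h import *
rel([464.6,-44.6,190])"
```

```text
pos [470.3 -27.6 227.3] F [-0.1  0.3 -0.5] axes [[-0.995, 0.009, 0.102], [-0.102, -0.004, -0.995], [-0.009, -1.0, 0.005]] w 0.01 t 2.52
turn [-0.005   0.0051 -0.009 ]
world d [ -5.7 -17.  -37.3]  tool now [0.0077 0.0373 0.0162]  tool squared [0.0073 0.0373 0.0164]
```

jog_arm([
  {"x": 0.0075,"y": 0.018,"z": 0.0163,"rx": -0.005,"ry": 0.005,"rz": -0.009,"claw": 0},
  {"x": 0,"y": 0.01,"z": 0,"rx": 0,"ry": 0,"rz": 0,"claw": 0},
  {"x": 0,"y": 0,"z": 0,"rx": 0,"ry": 0,"rz": 0,"claw": 0},
  {"x": 0,"y": 0,"z": 0,"rx": 0,"ry": 0,"rz": 0,"claw": 0},
])

```text
t: 2.85
ee_pos: [465.6, -42.6, 199.2]
tool_rot: [-0.113, 2.165, -2.167]
contact_force: [-0.2, 0.1, -0.2]
gripper_width: 0.008
```

Run:
```python
from h import *
rel([464.6,-44.6,173])
A=cams.read_camera("scene");B=cams.read_camera("top")
cv2.imwrite("pics/c1.png",cv2.resize(np.hstack([A[130:270,180:340],B[125:245,170:330][:,:] if 0 else cv2.copyMakeBorder(B[125:245,170:330],0,20,0,0,0)]),None,fx=2.5,fy=2.5,interpolation=cv2.INTER_CUBIC))
```

```text
pos [465.6 -42.6 199.2] F [-0.2  0.1 -0.2] axes [[-0.994, 0.001, 0.106], [-0.106, -0.001, -0.994], [-0.001, -1.0, 0.001]] w 0.01 t 2.85
turn [-0.0009  0.0089 -0.0013]
world d [ -1.   -2.  -26.2]  tool now [0.0013 0.0262 0.0018]  tool squared [0.0012 0.0262 0.0019]
```

View pics/c1.png

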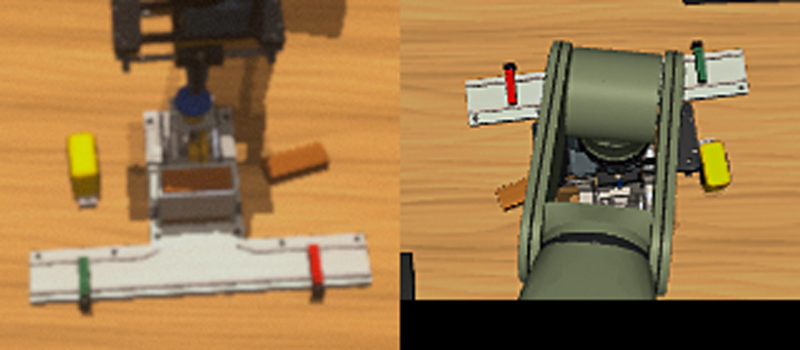

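The scene view (left) shows the closed fingertips at about (197,80) directly over the blue button at (193,102). The magazine and stops are untouched. I'll press now.

jog_arm([
  {"x": 0.0013,"y": 0.012,"z": 0.0019,"rx": 0,"ry": 0.009,"rz": 0,"claw": 0},
  {"x": 0,"y": 0.01,"z": 0,"rx": 0,"ry": 0,"rz": 0,"claw": 0},
  {"x": 0,"y": 0.004,"z": 0,"rx": 0,"ry": 0,"rz": 0,"claw": 0},
  {"x": 0,"y": 0.004,"z": 0,"rx": 0,"ry": 0,"rz": 0,"claw": 0},
  {"x": 0,"y": 0.004,"z": 0,"rx": 0,"ry": 0,"rz": 0,"claw": 0},
  {"x": 0,"y": 0.004,"z": 0,"rx": 0,"ry": 0,"rz": 0,"claw": 0},
])

```text
t: 3.45
ee_pos: [467.5, -46.5, 167.0]
tool_rot: [-0.088, 2.166, -2.17]
contact_force: [-3.5, 1.2, 10.3]
gripper_width: 0.005
```

jog_arm([
  {"x": 0.001,"y": 0.004,"z": -0.001,"rx": 0,"ry": 0,"rz": 0,"claw": 0},
  {"x": 0,"y": 0.004,"z": 0,"rx": 0,"ry": 0,"rz": 0,"claw": 0},
  {"x": 0,"y": 0.004,"z": 0,"rx": 0,"ry": 0,"rz": 0,"claw": 0},
  {"x": 0,"y": 0.004,"z": 0,"rx": 0,"ry": 0,"rz": 0,"claw": 0},
  {"x": 0,"y": 0.004,"z": 0,"rx": 0,"ry": 0,"rz": 0,"claw": 0},
  {"x": 0,"y": 0.004,"z": 0,"rx": 0,"ry": 0,"rz": 0,"claw": 0},
])

```text
t: 3.95
ee_pos: [467.3, -46.4, 153.6]
tool_rot: [-0.08, 2.161, -2.169]
contact_force: [-4.7, 1.4, 12.0]
gripper_width: 0.006
```

jog_arm([
  {"x": 0.001,"y": 0.005,"z": 0,"rx": 0,"ry": 0.01,"rz": 0,"claw": 0},
  {"x": 0,"y": 0.005,"z": 0,"rx": 0,"ry": 0,"rz": 0,"claw": 0},
  {"x": 0,"y": 0.005,"z": 0,"rx": 0,"ry": 0,"rz": 0,"claw": 0},
  {"x": 0,"y": 0.005,"z": 0,"rx": 0,"ry": 0,"rz": 0,"claw": 0},
])

```text
t: 4.28
ee_pos: [467.3, -46.5, 143.1]
tool_rot: [-0.062, 2.164, -2.172]
contact_force: [-14.3, 0.9, 49.4]
gripper_width: 0.006
```

jog_arm([
  {"x": 0,"y": 0.001,"z": 0,"rx": 0,"ry": 0,"rz": 0,"claw": 0},
  {"x": 0,"y": -0.004,"z": 0,"rx": 0,"ry": 0,"rz": 0,"claw": 0},
  {"x": 0,"y": -0.008,"z": 0,"rx": 0,"ry": 0,"rz": 0,"claw": 0},
  {"x": 0,"y": -0.008,"z": 0,"rx": 0,"ry": 0,"rz": 0,"claw": 0},
  {"x": 0,"y": -0.008,"z": 0,"rx": 0,"ry": 0,"rz": 0,"claw": 0},
  {"x": 0,"y": -0.008,"z": 0,"rx": 0,"ry": 0,"rz": 0,"claw": 0},
  {"x": 0,"y": -0.02,"z": 0,"rx": 0,"ry": 0,"rz": 0,"claw": 0},
  {"x": 0,"y": -0.03,"z": 0,"rx": 0,"ry": 0,"rz": 0,"claw": 0},
  {"x": 0,"y": 0,"z": 0,"rx": 0,"ry": 0,"rz": 0,"claw": 0},
])

```text
t: 5.03
ee_pos: [465.8, -46.7, 239.9]
tool_rot: [-0.055, 2.16, -2.17]
contact_force: [0.8, -0.6, 0.3]
gripper_width: 0.004
```

Run:
```python
from h import *
rel(list(fe(77,75))+[190])
A=cams.read_camera("scene");B=cams.read_camera("top")
cv2.imwrite("pics/scene2.png",A)
cv2.imwrite("pics/c2.png",cv2.resize(A[130:270,180:340],None,fx=4,fy=4,interpolation=cv2.INTER_CUBIC))
```

```text
pos [465.8 -46.7 239.9] F [ 0.8 -0.6  0.3] axes [[-0.996, 0.031, 0.081], [-0.081, -0.003, -0.997], [-0.03, -1.0, 0.006]] w 0.0 t 5.03
turn [-0.0059 -0.0159 -0.0303]
world d [146.4  91.7 -49.9]  tool now [-0.1517  0.0541 -0.0798]  tool squared [-0.1545  0.0499 -0.0771]
```

View pics/c2.png

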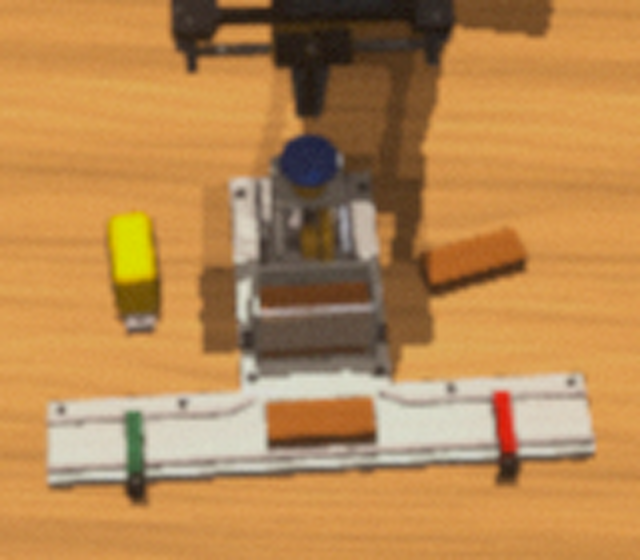

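The block lies on the track at crop (320,420), the plunger is back up, and the magazine has dropped by one block. Next I find the block's centre and move over the track on its red side.

Run:
```python
from h import *
im=cv2.imread("pics/scene2.png"); h=cv2.cvtColor(im,cv2.COLOR_BGR2HSV)
m=cv2.inRange(h,(3,120,50),(14,255,255))[225:245,240:282]; p=np.argwhere(m)[:,::-1]+[240,225]
r=cv2.minAreaRect(p.astype(np.float32)); print(r, len(p))
P=onz("scene",np.array(r[0])-[0,1.2],30); d=P[:2]-F0; c,s=np.cos(YAW),np.sin(YAW)
print(P.round(1),"feeder",(c*d[0]+s*d[1]).round(1),(-s*d[0]+c*d[1]).round(1))
for l in((76,-40),(76,40)): print(proj("scene",np.r_[fe(*l),32]))
```

```text
((259.9107666015625, 234.8938446044922), (10.872123718261719, 26.23731803894043), 86.8201675415039) 283
[611.6 -29.7  30. ] feeder 69.2 0.7
[[246.11002064 236.27345517]]
[[273.55654044 234.74280368]]
```

jog_arm([
  {"x": -0.035,"y": 0,"z": -0.018,"rx": -0.006,"ry": -0.016,"rz": -0.03,"claw": 0},
  {"x": -0.035,"y": 0,"z": -0.018,"rx": 0,"ry": 0,"rz": 0,"claw": 0},
  {"x": -0.035,"y": 0,"z": -0.018,"rx": 0,"ry": 0,"rz": 0,"claw": 0},
  {"x": -0.03,"y": 0,"z": -0.016,"rx": 0,"ry": 0,"rz": 0,"claw": 0},
  {"x": -0.01,"y": 0.0,"z": -0.006,"rx": 0,"ry": 0,"rz": 0,"claw": 0},
  {"x": 0,"y": 0,"z": 0,"rx": 0,"ry": 0,"rz": 0,"claw": 0},
  {"x": 0,"y": 0,"z": 0,"rx": 0,"ry": 0,"rz": 0,"claw": 0},
])

```text
t: 5.72
ee_pos: [598.1, 46.0, 222.2]
tool_rot: [-0.14, 2.189, -2.187]
contact_force: [-0.2, -0.4, -0.4]
gripper_width: 0.007
```

Run:
```python
from h import *
rel(list(fe(77,75))+[80])
```

```text
pos [598.1  46.  222.2] F [-0.2 -0.4 -0.4] axes [[-0.995, -0.032, 0.095], [-0.095, -0.001, -0.995], [0.032, -0.999, -0.002]] w 0.01 t 5.72
turn [ 0.0025 -0.0014  0.0322]
world d [  14.1   -1.  -142.2]  tool now [-0.0185  0.1417  0.0027]  tool squared [-0.014   0.1422  0.0024]
```

jog_arm([
  {"x": -0.009,"y": 0.03,"z": 0.002,"rx": 0.0025,"ry": 0,"rz": 0.032,"claw": 0},
  {"x": 0,"y": 0.035,"z": 0,"rx": 0,"ry": 0,"rz": 0,"claw": 0},
  {"x": 0,"y": 0.035,"z": 0,"rx": 0,"ry": 0,"rz": 0,"claw": 0},
  {"x": 0,"y": 0.025,"z": 0,"rx": 0,"ry": 0,"rz": 0,"claw": 0},
  {"x": 0,"y": 0,"z": 0,"rx": 0,"ry": 0,"rz": 0,"claw": 0},
  {"x": 0,"y": 0,"z": 0,"rx": 0,"ry": 0,"rz": 0,"claw": 0},
])

```text
t: 6.22
ee_pos: [599.9, 40.2, 92.4]
tool_rot: [-0.105, 2.174, -2.178]
contact_force: [-0.1, -0.4, 0.2]
gripper_width: 0.007
```

Run:
```python
from h import *
rel(list(fe(72,75))+[40])
A=cams.read_camera("scene")
cv2.imwrite("pics/c3.png",cv2.resize(A[150:270,180:340],None,fx=4,fy=4,interpolation=cv2.INTER_CUBIC))
```

```text
pos [599.9  40.2  92.4] F [-0.1 -0.4  0.2] axes [[-0.996, -0.004, 0.093], [-0.092, -0.002, -0.996], [0.004, -1.0, 0.002]] w 0.01 t 6.22
turn [-0.0017 -0.0044  0.0037]
world d [  7.3   4.4 -52.4]  tool now [-0.0079  0.0524 -0.0037]  tool squared [-0.0077  0.0524 -0.0036]
```

View pics/c3.png

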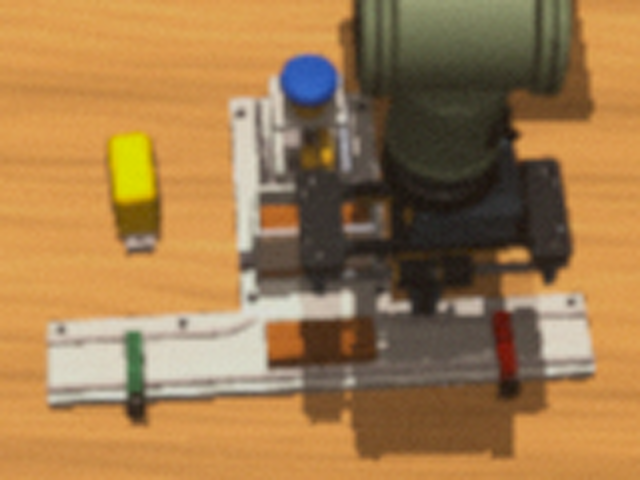

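The closed fingertips are at about (425,295) in the crop, clear of the block's right end at (375,340), and the red stop is free. I'll descend now.

jog_arm([
  {"x": -0.0078,"y": 0.015,"z": -0.0036,"rx": -0.0017,"ry": -0.0044,"rz": 0.0037,"claw": 0},
  {"x": 0,"y": 0.016,"z": 0,"rx": 0,"ry": 0,"rz": 0,"claw": 0},
  {"x": 0,"y": 0.008,"z": 0,"rx": 0,"ry": 0,"rz": 0,"claw": 0},
  {"x": 0,"y": 0,"z": 0,"rx": 0,"ry": 0,"rz": 0,"claw": 0},
  {"x": 0,"y": 0,"z": 0,"rx": 0,"ry": 0,"rz": 0,"claw": 0},
])

```text
t: 6.68
ee_pos: [611.5, 43.1, 62.3]
tool_rot: [-0.087, 2.165, -2.166]
contact_force: [0.8, 0.3, -0.1]
gripper_width: 0.003
```

Run:
```python
from h import *
rel(list(fe(72,65))+[40])
```

```text
pos [611.5  43.1  62.3] F [ 0.8  0.3 -0.1] axes [[-0.995, 0.015, 0.095], [-0.095, 0.0, -0.995], [-0.015, -1.0, 0.001]] w 0.0 t 6.68
turn [-0.001  -0.0017 -0.015 ]
world d [ -3.4  -8.5 -22.3]  tool now [0.0045 0.0222 0.0081]  tool squared [0.0042 0.0223 0.0082]
```

jog_arm([
  {"x": 0.004,"y": 0.01,"z": 0,"rx": 0,"ry": -0.0017,"rz": -0.015,"claw": 0},
  {"x": 0,"y": 0.008,"z": 0,"rx": 0,"ry": 0,"rz": 0,"claw": 0},
  {"x": 0,"y": 0.005,"z": 0,"rx": 0,"ry": 0,"rz": 0,"claw": 0},
  {"x": 0,"y": 0,"z": 0,"rx": 0,"ry": 0,"rz": 0,"claw": 0},
  {"x": 0,"y": 0,"z": 0,"rx": 0,"ry": 0,"rz": 0,"claw": 0},
])

```text
t: 7.1
ee_pos: [609.3, 42.5, 41.1]
tool_rot: [-0.1, 2.168, -2.171]
contact_force: [0.0, 0.2, -0.3]
gripper_width: 0.009
```

Run:
```python
from h import *
rel(list(fe(72,-20))+[40])
```

```text
pos [609.3  42.5  41.1] F [ 0.   0.2 -0.3] axes [[-0.995, 0.005, 0.097], [-0.097, -0.001, -0.995], [-0.005, -1.0, 0.001]] w 0.01 t 7.1
turn [-0.0014 -0.0001 -0.005 ]
world d [  7.1 -92.5  -1.1]  tool now [0.0019 0.0012 0.0928]  tool squared [0.0019 0.0011 0.0928]
```

jog_arm([
  {"x": 0.001,"y": 0.001,"z": 0.006,"rx": 0,"ry": 0,"rz": -0.005,"claw": 0},
  {"x": 0,"y": 0,"z": 0.006,"rx": 0,"ry": 0,"rz": 0,"claw": 0},
  {"x": 0,"y": 0,"z": 0.006,"rx": 0,"ry": 0,"rz": 0,"claw": 0},
  {"x": 0,"y": 0,"z": 0.006,"rx": 0,"ry": 0,"rz": 0,"claw": 0},
  {"x": 0,"y": 0,"z": 0.006,"rx": 0,"ry": 0,"rz": 0,"claw": 0},
  {"x": 0,"y": 0,"z": 0.006,"rx": 0,"ry": 0,"rz": 0,"claw": 0},
  {"x": 0,"y": 0,"z": 0.006,"rx": 0,"ry": 0,"rz": 0,"claw": 0},
  {"x": 0,"y": 0,"z": 0.006,"rx": 0,"ry": 0,"rz": 0,"claw": 0},
  {"x": 0,"y": 0,"z": 0.006,"rx": 0,"ry": 0,"rz": 0,"claw": 0},
  {"x": 0,"y": 0,"z": 0.006,"rx": 0,"ry": 0,"rz": 0,"claw": 0},
])

```text
t: 7.93
ee_pos: [615.0, -23.6, 40.7]
tool_rot: [-0.105, 2.17, -2.173]
contact_force: [0.3, 0.6, 0.5]
gripper_width: 0.006
```

Run:
```python
from h import *
rel(list(fe(72,-36))+[40])
A=cams.read_camera("scene")
cv2.imwrite("pics/c4.png",cv2.resize(A[190:270,180:340],None,fx=4,fy=4,interpolation=cv2.INTER_CUBIC))
```

```text
pos [615.  -23.6  40.7] F [0.3 0.6 0.5] axes [[-0.995, 0.001, 0.097], [-0.097, -0.002, -0.995], [-0.001, -1.0, 0.002]] w 0.01 t 7.93
turn [-0.0017  0.     -0.0006]
world d [  2.9 -42.4  -0.7]  tool now [0.0012 0.0008 0.0425]  tool squared [0.0012 0.0007 0.0425]
```

View pics/c4.png

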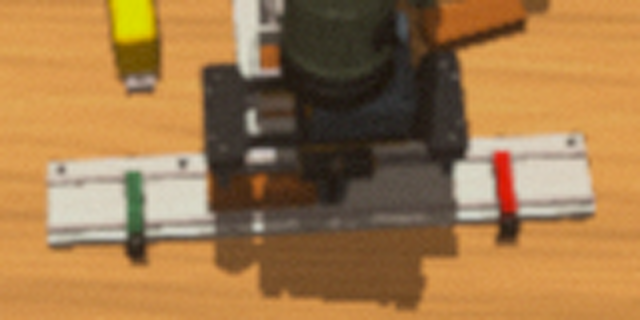

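The block is sliding: its left end is at (210,190) and the green face at (143,205), so about 45 mm to go.

jog_arm([
  {"x": 0.001,"y": 0,"z": 0.006,"rx": 0,"ry": 0,"rz": 0,"claw": 0},
  {"x": 0,"y": 0,"z": 0.006,"rx": 0,"ry": 0,"rz": 0,"claw": 0},
  {"x": 0,"y": 0,"z": 0.006,"rx": 0,"ry": 0,"rz": 0,"claw": 0},
  {"x": 0,"y": 0,"z": 0.006,"rx": 0,"ry": 0,"rz": 0,"claw": 0},
  {"x": 0,"y": 0,"z": 0.004,"rx": 0,"ry": 0,"rz": 0,"claw": 0},
  {"x": 0,"y": 0,"z": 0.003,"rx": 0,"ry": 0,"rz": 0,"claw": 0},
  {"x": 0,"y": 0,"z": 0,"rx": 0,"ry": 0,"rz": 0,"claw": 0},
])

```text
t: 8.57
ee_pos: [617.7, -59.4, 40.9]
tool_rot: [-0.102, 2.169, -2.174]
contact_force: [-0.0, -1.7, 1.0]
gripper_width: 0.007
```

Run:
```python
from h import *
rel(list(fe(72,-36))+[40])
A=cams.read_camera("scene")
cv2.imwrite("pics/c5.png",cv2.resize(A[210:262,180:270],None,fx=7,fy=7,interpolation=cv2.INTER_CUBIC))
```

```text
pos [617.7 -59.4  40.9] F [-0.  -1.7  1. ] axes [[-0.995, 0.002, 0.096], [-0.096, -0.002, -0.995], [-0.001, -1.0, 0.002]] w 0.01 t 8.57
turn [-0.0022 -0.0012 -0.0014]
world d [ 0.3 -6.6 -0.9]  tool now [0.0004 0.0009 0.0066]  tool squared [0.0004 0.0009 0.0066]
```

View pics/c5.png

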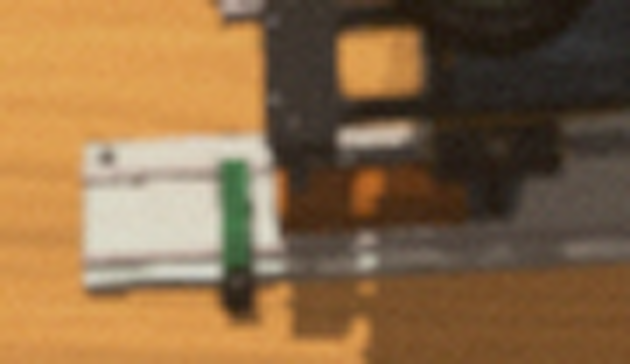

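The block's left end is at (278,200) and the stop's face at (250,205), so about 11 mm remain. I'll creep in.

jog_arm([
  {"x": 0,"y": 0,"z": 0.003,"rx": 0,"ry": 0,"rz": 0,"claw": 0},
  {"x": 0,"y": 0,"z": 0.003,"rx": 0,"ry": 0,"rz": 0,"claw": 0},
  {"x": 0,"y": 0,"z": 0.002,"rx": 0,"ry": 0,"rz": 0,"claw": 0},
  {"x": 0,"y": 0,"z": 0.002,"rx": 0,"ry": 0,"rz": 0,"claw": 0},
])

```text
t: 8.95
ee_pos: [618.5, -68.9, 40.8]
tool_rot: [-0.104, 2.169, -2.173]
contact_force: [-0.4, 1.1, 0.0]
gripper_width: 0.003
```

jog_arm([
  {"x": 0,"y": 0,"z": 0.0015,"rx": 0,"ry": 0,"rz": 0,"claw": 0},
  {"x": 0,"y": 0,"z": 0.0015,"rx": 0,"ry": 0,"rz": 0,"claw": 0},
])

```text
t: 9.12
ee_pos: [618.7, -70.6, 40.8]
tool_rot: [-0.103, 2.174, -2.17]
contact_force: [-0.3, 10.0, 2.0]
gripper_width: 0.005
```

10 N of reaction shows the block is seated against the stop. I'll ease off along the track, then lift away.

jog_arm([
  {"x": 0,"y": 0,"z": 0,"rx": 0,"ry": 0,"rz": 0,"claw": 0},
  {"x": 0,"y": 0,"z": -0.002,"rx": 0,"ry": 0,"rz": 0,"claw": 0},
  {"x": 0,"y": 0,"z": -0.008,"rx": 0,"ry": 0,"rz": 0,"claw": 0},
  {"x": 0,"y": 0,"z": -0.012,"rx": 0,"ry": 0,"rz": 0,"claw": 0},
  {"x": 0,"y": -0.02,"z": 0,"rx": 0,"ry": 0,"rz": 0,"claw": 0},
  {"x": 0,"y": -0.035,"z": 0,"rx": 0,"ry": 0,"rz": 0,"claw": 0},
  {"x": 0,"y": -0.04,"z": 0,"rx": 0,"ry": 0,"rz": 0,"claw": 0},
  {"x": 0,"y": -0.04,"z": 0,"rx": 0,"ry": 0,"rz": 0,"claw": 0},
  {"x": 0,"y": -0.04,"z": 0,"rx": 0,"ry": 0,"rz": 0,"claw": 0},
  {"x": 0.0,"y": 0,"z": 0,"rx": 0,"ry": 0,"rz": 0,"claw": 0},
])

```text
t: 9.95
ee_pos: [613.5, -41.5, 219.2]
tool_rot: [-0.12, 2.178, -2.173]
contact_force: [0.5, 0.1, 0.8]
gripper_width: 0.005
```

jog_arm([
  {"x": 0.035,"y": 0,"z": -0.01,"rx": 0,"ry": 0,"rz": 0,"claw": 0},
  {"x": 0.035,"y": 0,"z": -0.01,"rx": 0,"ry": 0,"rz": 0,"claw": 0},
  {"x": 0.035,"y": 0,"z": -0.01,"rx": 0,"ry": 0,"rz": 0,"claw": 0},
  {"x": 0.03,"y": 0,"z": -0.01,"rx": 0,"ry": 0,"rz": 0,"claw": 0},
  {"x": 0,"y": 0,"z": 0,"rx": 0,"ry": 0,"rz": 0,"claw": 0},
  {"x": 0,"y": 0,"z": 0,"rx": 0,"ry": 0,"rz": 0,"claw": 0},
])

```text
t: 10.45
ee_pos: [470.6, -9.8, 220.9]
tool_rot: [-0.115, 2.171, -2.169]
contact_force: [0.2, -0.1, 0.3]
gripper_width: 0.003
```

Run:
```python
from h import *
A=cams.read_camera("scene"); s=bot.read_state(); print(s["t"],s["ee_pos"],s["contact_force"])
cv2.imwrite("pics/c6.png",cv2.resize(A[150:262,180:340],None,fx=5,fy=5,interpolation=cv2.INTER_CUBIC))
```

```text
10.5 [470.36420889  -9.82546026 220.77626977] [-0.75484818  0.99572832  1.18807265]
```

View pics/c6.png

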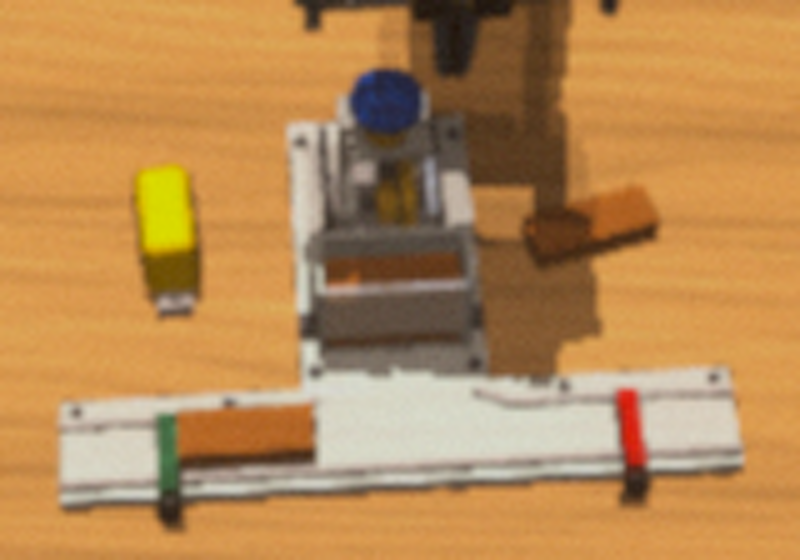

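The block's left end sits flush on the green stop at (180,435), with its sides parallel to the track. The plunger is up, and the spare block, tape measure and red stop are where they were.

```bash
python3 -c "
from h import *
print(job.hand_in())"
```

```text
the job is handed in; nothing more can be done
None
```

I pressed the blue plunger once to its hard stop and let it come back up. One block came out, and I pushed it with the closed fingertips along the track to the green stop, then backed off and lifted clear. The job was handed in at about 10.5 s of the 43 s allowed.

- **Plunger:** the press reached its end 30 mm down, at a contact force of about 50 N. The scene picture then showed the plunger back up and one block on the track.
- **Block at the stop:** contact with the stop gave about 10 N. The last picture showed the block flush on the green stop, parallel to the track as far as the resolution shows.
- **Other things:** the remaining blocks were still in the magazine. The spare block, tape measure and red stop looked unmoved. The flask, tower, phone, mouse and screwdriver were not in the final crop, and the arm had no contact with them that I know of.
- **Disagreement:** the block's measured position across the track was about 7 mm off my feeder pose fit. I aimed between the two for the push, and it had no visible effect.

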